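Snap the sprung hold-down over onto the green board

TASK

Two board holders stand on the bench, each with a sprung yellow hold-down arm leaning back from its board. Push the arm of the holder with the small green board up and over its tipping point, so that it snaps down fully onto that board; leave the arm of the holder with the brown board open as it is.

Things in the scene. Friction and masses are not known exactly. Their poses are not given: they have to be found in the camera images.
- green_holder: fixed grey holder, base 220 x 84 x 10 mm, with the small green board (60 x 40 mm, coil and yellow part). Origin: on the bench below the hinge of its yellow arm. x (level) points from hinge to board; the base spans x -55 to +165 mm. y: along the hinge, z up. Hinge axis 45 mm above the bench between cheeks 58 mm wide, 58 mm high. Board's near end at x 44 mm, its parts up to 37 mm above the bench
- green_arm (a joint): its sprung yellow arm: plate 32 wide, 5 thick, reaching 76 mm from the hinge. rad: 0 = open stop, leaning 35 deg back from upright, end 44 mm behind the hinge (-x), 107 mm above bench; 0.61 upright, end 121 mm up; 2.18 = closed stop, level, rubber foot on the board. Pushing its end to +x takes 4 to 7 N at first, falling to 0 at 0.61 (tipping point); short of it it springs back, past it it snaps shut by itself
- brown_holder: the other fixed holder, same shape, size, origin and axes, with the longer brown circuit board (110 x 45 mm, row of pale upright fins up to 51 mm above the bench)
- brown_arm (a joint): the same sprung yellow arm on the brown board's holder, same values; it starts at its open stop (0) and must stay there

How it is judged:
At the end, for the whole second after the job is handed in: The arm of the green board's holder is at its closed stop (within 10 degrees: above 2.0 rad) and at rest; the brown board's arm is still at its open stop (below 0.17 rad) (value of joint green_arm above 2 rad and velocity of joint green_arm between -0.2 and 0.2 rad/s and value of joint brown_arm below 0.17 rad); the robot touches nothing.
It fails at once if the arm of the brown board's holder is pushed more than 0.35 rad off its open stop (value of joint brown_arm above 0.35 rad).
It also fails if it takes over 32 s, if anything falls off the work surface, if the arm or the gripper's body presses on something with over 40 N, if the wrist force passes 120 N, or if a joint passes its speed limit or range.

ROBOT

A 7-joint arm with a two-finger parallel gripper is mounted at the origin on a cart in front of the work surface, level with it; the furniture and walls round the work are solid. World frame = base frame: x ahead of the robot, y to its left, z up, the work surface at z = 0. Lengths are in m, angles in rad, forces in N, time in s.
With the tool pointing down it reaches from about 0.4 to 0.85 m from the base axis. Payload 10.4 kg.
Tool frame: the origin (TCP) lies at the very end of the fingers, on their centre line; the grasp point (between the pads) lies 19 mm behind it; y points along the fingers, z is the direction in which the jaws open and shut, and the axes are right-handed (so a half turn about y gives the same grasp; the last joint's range is limited). The gripper opens to 87 mm and grips with 3 to 60 N. Pads are 19 mm wide; open, the fingers measure 117 mm over their backs; the gripper's body (75 mm by 190 mm) begins 51 mm behind the grasp point.
Start: joints at [-1.217, 0.332, -0.065, 1.46, 0.022, 1.35, -0.088], TCP at [0.23, 0.581, 0.223] pointing down, gripper open.
Joint ranges: [-2.6, 2.6], [-0.5, 2.12], [-1.47, 1.34], [0.16, 2.42], [-1.27, 4.41], [0.06, 2.06], [-2.6, 2.6]. Speed limits (rad/s): [2.22, 2.22, 2.79, 2.79, 3.14, 3.14, 3.14].

INTERFACE

Orientations are given as a unit quaternion [w, x, y, z].
In Python, from plant import manip, optics, ticket gives the robot as it stands.
- The arm moves only by the shell command python3 -m jog 'ROWS' [FORCE]. ROWS is JSON, a list of rows, each a list of 7 numbers: the closure, from 0 (fully open) to 1 (shut), then the shift along the tool's x, y, z in units of 30 mm (1.0 is 30 mm), then the turn, a rotation vector about the tool's x, y, z in degrees. A call has 1 to 10 rows; each row shifts and turns the pose as measured when the row begins, along the tool's axes as they then stand; what a row does not reach is not made up. A row lasts 1/10 s, in which the tool goes at most 50 mm and 8.59 degrees, less where a joint would pass 70% of its speed; a pose out of reach is approached as far as the arm can. A call is refused whole if a number of a shift passes 1 or a number of a turn 8.59, either way. A call with a gripper value outside its range is refused whole. The fingers move at their own pace and stop on an object; FORCE is the grip in N (left out, the last holds). Time passes only in rows, so rows that do not move let the fingers close. It gives the time, the measured TCP pose, the force and the opening at its end, in the units of the state.
- manip.get_state(): the state, without advancing time (a new reading comes with each control period).
- optics.capture(name): name is "scene" or "top"; returns the picture (480x640x3 uint8, red, green, blue); there is no depth.
- optics.get_calibration(name): a dict with "intrinsics" (3x3 intrinsics, pixels), "world_to_cam" (4x4, takes a point from world to camera coordinates). Camera axes: x right, y up, looking along -z (the intrinsics and any distortion apply to the point x, -y, -z); pixel columns grow to the right and rows downward; lengths in m; the calibration is good to about 2 mm. A picture is of the moment at which its call begins. get_calibration takes no time and is no camera call.
- ticket.hand_in(): hands the job in, once; it reports no verdict.
The state is a dict: "time": time; "qpos": joint angles; "joint_velocities": joint speeds; "effort": joint torques, N m; "position": TCP position; "orientation": TCP orientation; "force": force on the tool from outside, world axes, zero at the start; "ft_torque": the same for the moment, N m; "width": opening from 0.0 (shut) to 1.0 (fully open).
Only numpy, scipy, OpenCV 4.12 (cv2) and the standard library are available. Lean on these libraries where they do the work, as an engineer would, in place of code of your own. Each camera call takes 0.05 s, during which the arm holds its last target.

## Working session

There is one attempt and no reset: what is moved stays moved. The work goes in short steps, Python scripts to look and compute and a shell command to move; the robot and the scene stay as the last step left them, time stands still between calls to the robot, and variables do not carry over. Pictures are saved under pics/ and viewed, and the job is handed in when it is done.

```bash
mkdir -p pics
python3 - <<'E'
from plant import manip, optics
import cv2,json
for n in("scene","top"):
    cv2.imwrite(f"pics/{n}0.png",optics.capture(n)[:,:,::-1]); c=optics.get_calibration(n); print(n,c)
s=manip.get_state();print(s)
E
```

```text
scene {'intrinsics': array([[508.84300956,   0.        , 322.6571059 ],
       [  0.        , 508.84300956, 243.96165641],
       [  0.        ,   0.        ,   1.        ]]), 'world_to_cam': array([[ 0.81229373, -0.58308839,  0.01366856, -0.46787884],
       [ 0.30852727,  0.44945765,  0.83833093, -0.19513784],
       [-0.49496447, -0.67675383,  0.5449903 , -0.84936136],
       [ 0.        ,  0.        ,  0.        ,  1.        ]])}
top {'intrinsics': array([[519.75068494,   0.        , 324.09890975],
       [  0.        , 519.75068494, 231.6164278 ],
       [  0.        ,   0.        ,   1.        ]]), 'world_to_cam': array([[-0.01812109, -0.99970925, -0.01590702, -0.02881381],
       [ 0.98454057, -0.0206138 ,  0.17393947, -0.54110544],
       [-0.17421681, -0.01250913,  0.98462786, -1.0535691 ],
       [ 0.        ,  0.        ,  0.        ,  1.        ]])}
{'time': 0.1, 'qpos': array([-1.21660155,  0.33279792, -0.0647128 ,  1.4608284 ,  0.02163068,
        1.34989988, -0.0885332 ]), 'joint_velocities': array([ 0.00044103, -0.00028164,  0.00026119, -0.00357085,  0.00055329,
       -0.00062626, -0.00032708]), 'effort': array([ 7.91366419e-04, -6.24545932e+01,  2.40970758e-02, -3.90714061e+01,
       -6.16438477e-02,  3.67568561e-02,  4.31144827e-05]), 'position': array([0.22984633, 0.58084356, 0.22185407]), 'orientation': array([-0.69416108,  0.69502918, -0.13248257,  0.13237524]), 'force': array([ 0.50754248,  0.49659592, -0.78076321]), 'ft_torque': array([-0.04597621,  0.02316721,  0.05395855]), 'width': 0.9986039638290467}
```

View pics/scene0.png

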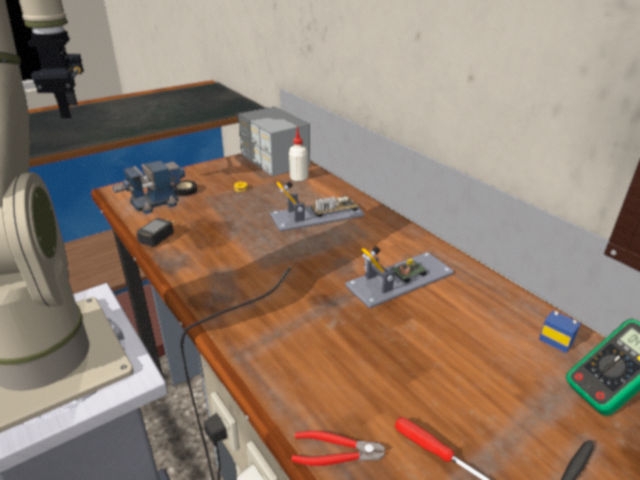

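View pics/top0.png

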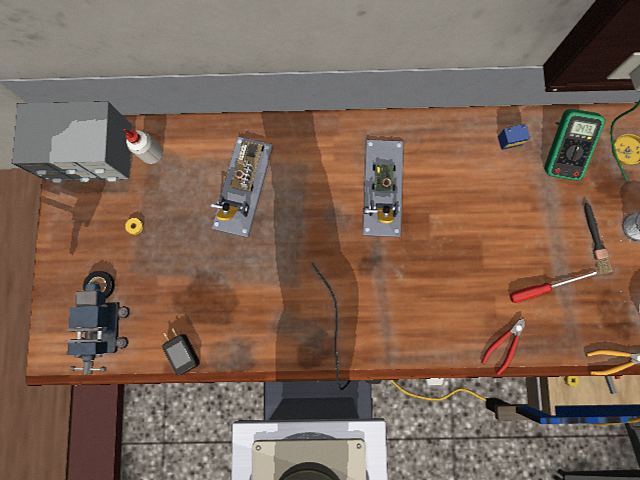

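The top view shows the green board's holder at about (383,187) with its arm end near (380,215), and the brown board's holder at about (243,187). Both arms lean towards the robot. Next I'll measure the bases.

```bash
cat > h.py <<'E'
import numpy as np, cv2
from plant import optics
def ray(n,u,v,z):
    c=optics.get_calibration(n);K=c["intrinsics"];T=c["world_to_cam"]
    d=np.linalg.inv(K)@[u,v,1]; d=np.array([d[0],-d[1],-d[2]])
    R=T[:3,:3];o=-R.T@T[:3,3];w=R.T@d
    return o+w*(z-o[2])/w[2]
def proj(n,p):
    c=optics.get_calibration(n);K=c["intrinsics"];T=c["world_to_cam"]
    q=T[:3,:3]@p+T[:3,3];q=K@[q[0],-q[1],-q[2]];return q[:2]/q[2]
E
python3 - <<'E'
from h import *
im=cv2.imread("pics/top0.png")
hsv=cv2.cvtColor(im,cv2.COLOR_BGR2HSV)
for nm,(a,b) in dict(green=(345,425),brown=(195,285)).items():
    m=np.zeros(im.shape[:2],np.uint8)
    r=hsv[120:250,a:b]
    m[120:250,a:b]=((r[...,0]>90)&(r[...,0]<135)&(r[...,1]<90)&(r[...,2]>80))*255
    pts=cv2.findNonZero(cv2.morphologyEx(m,cv2.MORPH_OPEN,np.ones((3,3))))
    box=cv2.boxPoints(cv2.minAreaRect(pts)); print(nm,box.tolist())
    P=np.array([ray("top",*q,0.010) for q in box]);print(P.round(4).tolist(),[np.linalg.norm(P[i]-P[i-1]).round(4) for i in range(4)])
    y=((hsv[...,0]>18)&(hsv[...,0]<32)&(hsv[...,1]>170)&(hsv[...,2]>130)).astype(np.uint8)
    y[:120]=0;y[250:]=0;y[:,:a]=0;y[:,b:]=0
    print('yellow',cv2.boundingRect(cv2.findNonZero(y)))
    cr=im[120:250,a-5:b+5];cv2.imwrite(f"pics/{nm}_crop.png",cv2.resize(cr,None,fx=4.5,fy=4.5,interpolation=cv2.INTER_CUBIC))
im=cv2.imread("pics/scene0.png")
cv2.imwrite("pics/sc.png",cv2.resize(im[235:310,335:465],None,fx=6,fy=6,interpolation=cv2.INTER_CUBIC))
E
```

```text
green [[362.6561584472656, 235.2688446044922], [364.9610900878906, 139.61354064941406], [402.2527160644531, 140.5121307373047], [399.9477844238281, 236.1674346923828]]
[[0.5372, -0.123, 0.01], [0.756, -0.135, 0.01], [0.7519, -0.2189, 0.01], [0.5335, -0.2042, 0.01]] [np.float64(0.0813), np.float64(0.2192), np.float64(0.084), np.float64(0.2189)]
yellow (378, 209, 15, 14)
brown [[205.82859802246094, 226.7869110107422], [231.17149353027344, 133.21311950683594], [272.31988525390625, 144.3574676513672], [246.9770050048828, 237.93125915527344]]
[[0.5633, 0.2213, 0.01], [0.7786, 0.1682, 0.01], [0.7498, 0.0745, 0.01], [0.5365, 0.1303, 0.01]] [np.float64(0.0949), np.float64(0.2217), np.float64(0.098), np.float64(0.2205)]
yellow (217, 206, 21, 14)
```

View pics/green_crop.png

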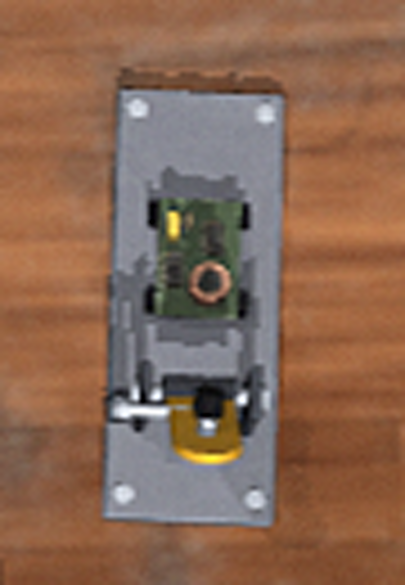

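View pics/sc.png

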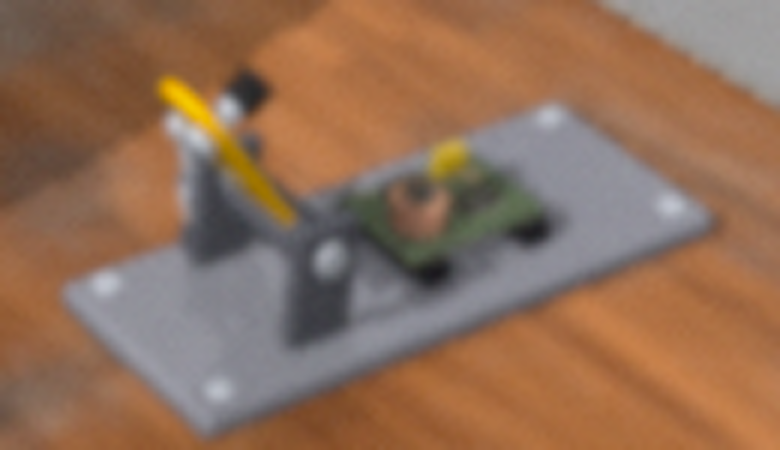

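Run:
```python
from h import *
from plant import manip
from scipy.spatial.transform import Rotation as Ro
s=manip.get_state();q=s["orientation"];R=Ro.from_quat([*q[1:],q[0]]).as_matrix();print(R.round(3))
d=np.array([.9981,-.0612,0]);n=np.array([.0612,.9981,0]);H=np.array([.590,-.167,0])
for l in(-16,16):
  p=H-.044*d+n*l/1e3+[0,0,.107];print(p,proj("top",p),proj("scene",p))
t=H-.10*d+[0,0,.22];print(t,(R.T@(t-s["position"])/.03).round(2))
```

```text
[[ 0.93  -0.     0.368]
 [-0.368 -0.001  0.93 ]
 [ 0.    -1.    -0.001]]
[ 0.5451044 -0.1802768  0.107    ] [393.91859881 222.67883211] [366.82118742 253.87111109]
[ 0.5470628 -0.1483376  0.107    ] [377.91946065 222.05163882] [356.76921821 245.72095408]
[ 0.49019 -0.16088  0.22   ] [ 17.17   0.09 -19.8 ]
```

The arm-end corners predicted from the base fit project onto the yellow pixels in the top view (columns 378–393, row 223), so the pose checks out. Next I'll close the gripper and go to a point behind the arm.

```bash
python3 -m jog '[[1,0.8,0,-0.95,0,0,0],[1,0.8,0,-0.95,0,0,0],[1,0.8,0,-0.95,0,0,0],[1,0.8,0,-0.95,0,0,0],[1,0.8,0,-0.95,0,0,0],[1,0.8,0,-0.95,0,0,0],[1,0.8,0,-0.95,0,0,0],[1,0.8,0,-0.95,0,0,0],[1,0.8,0,-0.95,0,0,0],[1,0.8,0,-0.95,0,0,0]]' 20
```

```text
time: 1.1
position: [0.3482, 0.2164, 0.2175]
orientation: [-0.693, 0.697, -0.131, 0.128]
force: [0.6, 0.0, 0.9]
width: 0.168
```

```bash
python3 -m jog '[[1,0.9,0,-0.99,0,0,0],[1,0.9,0,-0.99,0,0,0],[1,0.9,0,-0.99,0,0,0],[1,0.9,0,-0.99,0,0,0],[1,0.9,0,-0.99,0,0,0],[1,0.9,0,-0.99,0,0,0],[1,0.9,0,-0.99,0,0,0],[1,0.9,0,-0.99,0,0,0],[1,0.9,0,-0.99,0,0,0],[1,0.9,0,-0.99,0,0,0]]'; python3 -m jog '[[1,0,0,0,0,-6,0],[1,0,0,0,0,-6,0],[1,0,0,0,0,-6,0],[1,0,0,0,0,0,0]]'
python3 - <<'E'
from h import *
from plant import manip
from scipy.spatial.transform import Rotation as Ro
s=manip.get_state();q=s["orientation"];R=Ro.from_quat([*q[1:],q[0]]).as_matrix();print(R.round(3),s["position"])
d=np.array([.9981,-.0612,0]);H=np.array([.590,-.167,0])
for L in (-.09,0.0,.02):
  t=H+L*d+[0,0,.085];print(t,(R.T@(t-s["position"])/.03).round(2))
E
```

```text
time: 2.1
position: [0.4943, -0.1745, 0.2178]
orientation: [-0.694, 0.697, -0.13, 0.127]
force: [0.3, 0.1, -0.5]
width: 0.009
time: 2.5
position: [0.4935, -0.1818, 0.2162]
orientation: [-0.704, 0.71, -0.021, 0.015]
force: [-0.4, -0.6, 0.1]
width: 0.004
[[ 0.999 -0.009  0.051]
 [-0.051 -0.008  0.999]
 [-0.008 -1.    -0.008]] [ 0.49354579 -0.18175618  0.21618666]
[ 0.500171 -0.161492  0.085   ] [0.22 4.37 0.72]
[ 0.59  -0.167  0.085] [3.22 4.34 0.69]
[ 0.609962 -0.168224  0.085   ] [3.89 4.33 0.69]
```

```bash
python3 -m jog '[[1,0,0.8,0.35,0,0,0],[1,0,0.9,0.35,0,0,0],[1,0,0.9,0,0,0,0],[1,0,0.9,0,0,0,0],[1,0,0.8,0,0,0,0],[1,0,0,0,0,0,0]]'
python3 - <<'E'
from h import *
for n in("scene","top"):
  im=optics.capture(n)[:,:,::-1]
  im=im[200:320,300:470] if n=="scene" else im[120:250,330:450]
  cv2.imwrite(f"pics/{n}1.png",cv2.resize(im,None,fx=4,fy=4,interpolation=cv2.INTER_CUBIC))
E
```

```text
time: 3.1
position: [0.4937, -0.1599, 0.083]
orientation: [-0.704, 0.709, -0.027, 0.022]
force: [-0.5, 0.7, 0.4]
width: 0.003
```

View pics/scene1.png

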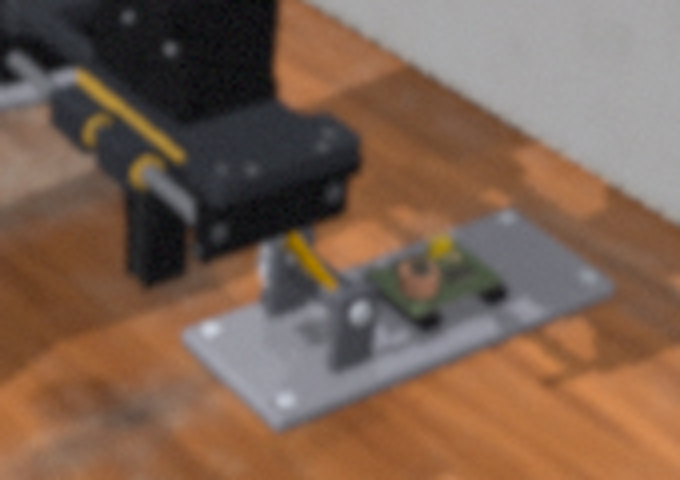

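The gripper body clears the arm's end: its underside is about 0.153 m up against 0.121 m. The finger is behind the arm and in line, so I'll push forward.

```bash
python3 -m jog '[[1,0.5,0,0,0,0,0],[1,0.5,0,0,0,0,0],[1,0.4,0,0,0,0,0],[1,0.4,0,0,0,0,0]]'; python3 -m jog '[[1,0.4,0,0,0,0,0],[1,0.4,0,0,0,0,0]]';python3 -m jog '[[1,0.4,0,0,0,0,0],[1,0.3,0,0,0,0,0]]'
```

```text
time: 3.6
position: [0.552, -0.1651, 0.0929]
orientation: [-0.705, 0.709, -0.026, 0.027]
force: [-4.4, 0.1, 3.2]
width: 0.008
time: 3.8
position: [0.5779, -0.1672, 0.0969]
orientation: [-0.705, 0.708, -0.026, 0.029]
force: [-1.2, 0.4, -1.5]
width: 0.005
time: 4.0
position: [0.6016, -0.1689, 0.1009]
orientation: [-0.705, 0.708, -0.025, 0.031]
force: [0.1, -0.3, -0.4]
width: 0.005
```

Contact showed at about 5 N, then the force fell to zero past the tipping point. Now I'll back away upward and look.

```bash
python3 -m jog '[[1,-0.3,-0.8,0,0,0,0],[1,-0.9,-0.8,0,0,0,0],[1,-0.9,-0.8,0,0,0,0],[1,-0.9,-0.8,0,0,0,0],[1,-0.9,-0.8,0,0,0,0],[1,-0.9,0,0,0,0,0],[1,0,0,0,0,0,0],[1,0,0,0,0,0,0]]'
python3 - <<'E'
from h import *
for n in("scene","top"):
  im=optics.capture(n)[:,:,::-1]
  im=im[150:320,250:470] if n=="scene" else im[120:250,195:425]
  cv2.imwrite(f"pics/{n}2.png",cv2.resize(im,None,fx=3.4,fy=3.4,interpolation=cv2.INTER_CUBIC))
E
```

```text
time: 4.8
position: [0.4568, -0.158, 0.2324]
orientation: [-0.705, 0.708, -0.022, 0.038]
force: [0.1, 0.1, -0.0]
width: 0.004
```

View pics/scene2.png

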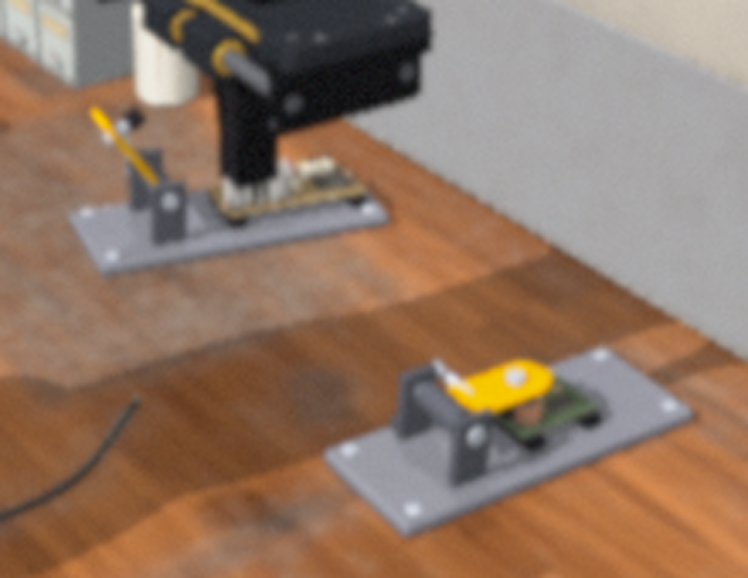

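View pics/top2.png

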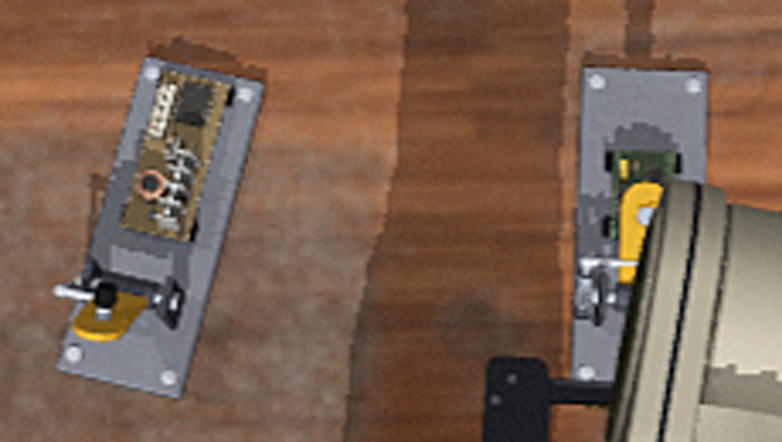

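The scene view shows the yellow arm lying level over the green board, with its tip near full-image (412,260). The brown board's arm still leans back. I'll check the tip numerically and hand in if it agrees.

```bash
python3 -m jog '[[1,0,0,0,0,0,0],[1,0,0,0,0,0,0],[1,0,0,0,0,0,0]]'
python3 - <<'E'
from h import *
from plant import manip
im=optics.capture("scene")[:,:,::-1]; hsv=cv2.cvtColor(np.ascontiguousarray(im),cv2.COLOR_BGR2HSV)
y=((hsv[...,0]>18)&(hsv[...,0]<32)&(hsv[...,1]>170)&(hsv[...,2]>130)).astype(np.uint8);y[:250]=0;y[300:]=0;y[:,:360]=0;y[:,440:]=0
# row<250 excluded: holder region only
print(cv2.boundingRect(cv2.findNonZero(y)))
d=np.array([.9981,-.0612,0]);n=np.array([.0612,.9981,0]);H=np.array([.590,-.167,.045])
for a in(2.18,2.0,1.8):
  b=a-.61; e=[];
  for L in(.076,.066,.060):
    for w in(-.016,-.012,0,.012,.016):
      if L>.07 and w: continue
      if L>.065 and abs(w)>.013: continue
      e.append(proj("scene",H+d*L*np.sin(b)+n*w+[0,0,L*np.cos(b)]))
  e=np.array(e);print(a,"max col",e[:,0].max().round(1),"min row",e[:,1].min().round(1))
print(manip.get_state()["force"])
E
```

```text
time: 5.2
position: [0.4577, -0.1585, 0.231]
orientation: [-0.704, 0.709, -0.024, 0.037]
force: [0.2, -0.7, -0.9]
width: 0.003
(382, 256, 31, 15)
2.18 max col 407.8 min row 256.7
2.0 max col 408.0 min row 252.2
1.8 max col 407.3 min row 247.4
[-1.47167453  0.69021955  1.09360477]
```

```bash
python3 -c "
from plant import ticket
print(ticket.hand_in())"
```

```text
the job is handed in; nothing more can be done
None
```

I pushed the green board's arm over its tipping point with the closed fingers, and it snapped down onto the board. I then backed off and handed the job in at about 5 s; no verdict is reported.

**Push:** the contact force was about 5 N and dropped to about zero once the arm tipped.

**Last checks:**
- **Green arm:** in the last scene picture its top edge is at row 256. The closed stop (2.18 rad) predicts 256.7 and 2.0 rad predicts 252, so it looks fully closed. I did not measure its speed.
- **Brown arm:** it still leans back at its open stop in both views. The gripper passed well clear of it.
- **Robot:** it stood clear of both holders at z ≈ 0.23 m. The last force reading was within about 2 N, which I take as noise.

**Disagreement:** the arm's tip appeared about 4 pixels (roughly 8 mm) further along the holder than my fit predicted. The yellow part on the board may have merged into the colour mask, or my hinge position may be slightly off. I did not chase it, because neither would change the reading that the arm is closed.

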